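Register a stamping die in the corner of the lay gauge

ROBOT

A 7-joint arm with a two-finger parallel gripper is mounted at the origin on the work surface. World frame = base frame: x ahead of the robot, y to its left, z up, the work surface at z = 0. Lengths are in m, angles in rad, forces in N, time in s.
With the tool pointing down it reaches from about 0.4 to 0.875 m from the base axis. Payload 19.3 kg.
Tool frame: the origin (TCP) lies at the very end of the fingers, on their centre line; the grasp point (between the pads) lies 19 mm behind it; y points along the fingers, x is the direction in which the jaws open and shut, and the axes are right-handed (so a half turn about y gives the same grasp; the last joint's range is limited). The gripper opens to 85 mm and grips with 20 to 120 N. Pads are 22 mm wide; open, the fingers measure 114 mm over their backs; the gripper's body (76 mm by 85 mm) begins 54 mm behind the grasp point. The pads swing forward as they close: fully open they stand 13 mm farther back than shut.
Start: joints at [1.112, 0.521, -0.036, 1.599, 0.021, 1.021, -0.113], TCP at [0.237, -0.578, 0.231] pointing down, gripper open.
Joint ranges: [-2.91, 2.91], [-0.3, 2.13], [-1.5, 1.42], [0.17, 2.43], [-1.26, 4.41], [0.16, 1.93], [-2.52, 2.52]. Speed limits (rad/s): [1.89, 1.89, 2.39, 2.39, 3.01, 3.01, 3.01].

INTERFACE

Orientations are given as [roll, pitch, yaw] about the fixed x, y, z axes, in that order (R = Rz(yaw) Ry(pitch) Rx(roll)).
In Python, from workcell import bot gives the robot as it stands. The module is installed in compiled form; this text tells all that it offers.
- The arm moves only by the shell command python3 -m crank 'ROWS' [FORCE]. ROWS is JSON, a list of rows, each an object of numbers: "hand": the closure, from 0 (fully open) to 1 (shut); "dx", "dy", "dz": the shift along the tool's x, y, z in mm; "yaw": the turn about the tool's y in rad. In form: [{"hand": .., "dx": .., "dy": .., "dz": .., "yaw": ..}, ...]. A call has 1 to 12 rows; each row is the pose to reach, as a shift and turn from the pose commanded when the call began, along the tool's axes at that moment; what a row does not reach only later rows make up. A row lasts 1/12 s, in which the tool goes at most 41.7 mm and 7.16 degrees, less where a joint would pass 70% of its speed; a pose out of reach is approached as far as the arm can. A call with a gripper value outside its range is refused whole. The fingers move at their own pace and stop on an object; FORCE is the grip in N (left out, the last holds). Time passes only in rows, so rows that repeat a pose let the fingers close. It gives the time, the measured TCP pose, the force and the opening at its end, in the units of the state.
- bot.observe(): the state, without advancing time (a new reading comes with each control period).
- bot.grab_frame(name): name is "scene" or "top"; returns the picture (400x640x3 uint8, red, green, blue); there is no depth.
- bot.camera_info(name): a dict with "fx", "fy", "cx", "cy" (pixels), "dist" ([k1, k2, p1, p2, k3] as OpenCV has them; the pictures are not rectified), "rvec" (rotation vector, rad) and "tvec" (3), from world to camera coordinates, as OpenCV has them. Camera axes: x right, y down, z forward; pixel columns grow to the right and rows downward; lengths in m; the calibration is good to about 2 mm. A picture is of the moment at which its call begins. camera_info takes no time and is no camera call.
- bot.job_done(): hands the job in, once; it reports no verdict.
The state is a dict: "clock": time; "qpos": joint angles; "qd": joint speeds; "joint_efforts": joint torques, N m; "position": TCP position; "tool_rot": TCP orientation; "force": force on the tool from outside, world axes, zero at the start; "moment": the same for the moment, N m; "grip_width": finger opening in m.
Only numpy, scipy, OpenCV 4.12 (cv2) and the standard library are available. Lean on these libraries where they do the work, as an engineer would, in place of code of your own. Each camera call takes 0.05 s, during which the arm holds its last target.

TASK

Push the long stamping die along the bench until it lies flush against the long fence of the register gauge, and slide the side guide up along the fence so that the die is trapped snugly in the corner, between the end stop and the guide. Only push: do not pick the die up or tip it, and leave the other things on the bench where they are.

Things in the scene. Friction and masses are not known exactly. Their poses are not given: they have to be found in the camera images.
- gauge: Aluminium register gauge fixed to the bench. Origin on the bench at the foot of the long fence's working face; local x points into the fence (away from the robot), local y along it (to the robot's left), z up. Fence: local x 0 to 24, y -185 to +235, 18 mm high. No floor: the die slides on the bare bench.
- stop_face (a point): Centre of the end stop's inner face (towards the guide), 11 mm above the bench, at gauge x = -35, y = -150 mm. The end stop is a fixed bar square to the fence at its right end, 16 mm thick, 22 mm high, reaching 70 mm out from the fence.
- guide (a joint): Side guide that slides along the fence towards the end stop, in m: 0 at its left end, up to 0.25, growing as it moves to local -y. About 2 N of friction; it stays where it is left. It starts at 0 to 0.03.
- guide_face (a point): Centre of the inner face (towards the end stop) of the guide's steel blade, 16.5 mm above the bench. Blade: 12 mm thick (from here to local +y), local x -67 to -1 mm, 3 to 30 mm above the bench; push its outer face (+y). A black saddle carries it on the fence: local x -4 to +32, from this face to 34 mm behind it, 19 to 29 mm high, with a screw to 37 mm.
- die: The long stamping die to register: plywood block with brass top, 60 (own x) x 110 (own y) x 28 mm high, 0.2 to 0.42 kg. Origin: centre of its underside. Starts on the robot's side of the gauge, turned up to 0.35 rad from it. Registered, its 110 mm side lies along the fence, its centre at gauge x = -30, y = -95 mm.
- square_die: Bystander: a like die but square, 50 x 50 mm, 28 mm high, to the right of the end stop. Origin at the centre of its underside.
- loupe: Bystander: black loupe, 42 mm across, 42 mm high, standing. Origin under its centre.
- ink_tin: Bystander: flat ink tin, 68 mm across, 48 mm high. Origin under its centre. Loupe, tin and tape roll stand, in any order, two behind the fence and one in front on the left.
- tape: Bystander: roll of tape lying flat, 84 mm across, 24 mm high. Origin under its centre.
- marker: Bystander: marker pen lying, 130 mm long (along its x), 14 mm thick, front right. Origin under its middle.
- swatches: Bystander: fan of colour swatches lying at the right, about 180 x 130 mm, 20 mm high. Origin at its pivot end.
- ink_knife: Bystander: ink knife (spatula) lying at the left, about 250 mm long along its x. Origin near its middle, on the bench.
There are look-alikes about, which are no part of the job. What is shaped like the die but purple is not meant.

How it is judged:
By the outcome, as a careful person would: the job done as asked, in the order asked, and still so for the second after the job is handed in, with the robot touching nothing.
It also fails if it takes over 48 s, if anything falls off the work surface, if the arm or the gripper's body presses on something with over 40 N, if the wrist force passes 120 N, or if a joint passes its speed limit or range.

## Working session

There is one attempt and no reset: what is moved stays moved. The work goes in short steps, Python scripts to look and compute and a shell command to move; the robot and the scene stay as the last step left them, time stands still between calls to the robot, and variables do not carry over. Pictures are saved under pics/ and viewed, and the job is handed in when it is done.

```bash
mkdir -p pics; cat > h.py <<'E'
import numpy as np, cv2
from workcell import bot
def cam(n):
    c=bot.camera_info(n); K=np.array([[c['fx'],0,c['cx']],[0,c['fy'],c['cy']],[0,0,1]])
    R,_=cv2.Rodrigues(np.array(c['rvec'],float)); return K,np.array(c['dist'],float),R,np.array(c['tvec'],float).ravel()
def ray(n,px,z):
    K,d,R,t=cam(n); u=cv2.undistortPoints(np.array(px,float).reshape(-1,1,2),K,d).reshape(-1,2)
    D=np.c_[u,np.ones(len(u))]@R; C=-R.T@t
    return (C+D*((z-C[2])/D[:,2])[:,None])
def proj(n,P):
    K,d,R,t=cam(n); return cv2.projectPoints(np.array(P,float).reshape(-1,1,3),cv2.Rodrigues(R)[0],t,K,d)[0].reshape(-1,2)
def snap(n,f):
    im=cv2.cvtColor(bot.grab_frame(n),cv2.COLOR_RGB2BGR); cv2.imwrite('pics/'+f,im); return im
E
python3 - <<'E'
from h import *
snap('top','top0.png'); snap('scene','scene0.png')
for n in('top','scene'):
    K,d,R,t=cam(n); print(n,(-R.T@t).round(3),K[0,0],d)
s=bot.observe()
for k in s: print(k,np.round(s[k],3))
E
```

```text
top [0.484 0.039 1.248] 391.4311749733003 [0.01621132 0.         0.         0.         0.        ]
scene [ 1.404 -0.272  0.74 ] 445.79389444199 [0.03086149 0.         0.         0.         0.        ]
clock 0.1
qpos [ 1.112  0.522 -0.036  1.6    0.021  1.021 -0.113]
qd [-0.003 -0.002 -0.    -0.001  0.001 -0.001 -0.001]
joint_efforts [ 3.0000e-03 -9.2848e+01  1.9840e+00 -3.7054e+01  1.8000e-02  5.0000e-03
  0.0000e+00]
position [ 0.237 -0.578  0.231]
tool_rot [-1.571e+00  1.000e-03 -1.182e+00]
force [-0.478 -0.471 -0.55 ]
moment [0.034 0.008 0.014]
grip_width 0.085
```

```bash
ls .
```

```text
h.py
pics
```

View pics/top0.png

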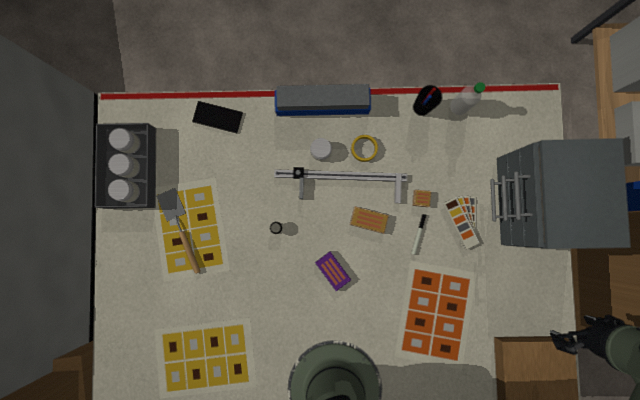

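View pics/scene0.png

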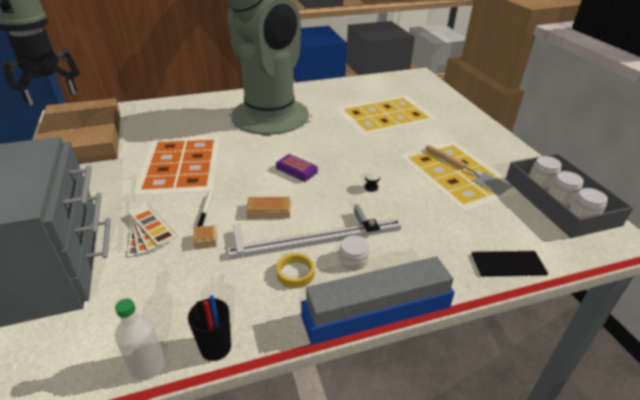

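The top view shows the gauge fence at (276,175)–(408,178), the end stop at (401,190) and the guide at about (303,187). There are three die-like blocks:
- The long brass-topped block at (370,220).
- A purple one at (333,271), which is the excluded look-alike.
- A square one at (422,198), which is a bystander.

The block at (370,220) fits: it is long, brass and plywood, and on the robot's side of the gauge. I'll confirm it in an enlarged crop.

```bash
python3 - <<'E'
from h import *
im=cv2.imread('pics/top0.png'); c=im[150:250,265:445]
cv2.imwrite('pics/crop0.png',cv2.resize(c,None,fx=4.4,fy=4.4,interpolation=cv2.INTER_CUBIC))
im=cv2.imread('pics/scene0.png'); c=im[180:270,190:410]
cv2.imwrite('pics/crop1.png',cv2.resize(c,None,fx=3.6,fy=3.6,interpolation=cv2.INTER_CUBIC))
E
```

```text
(no output)
```

View pics/crop0.png

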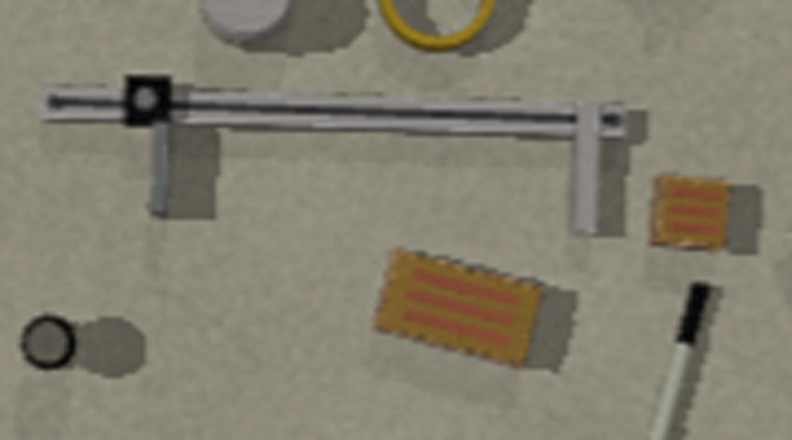

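View pics/crop1.png

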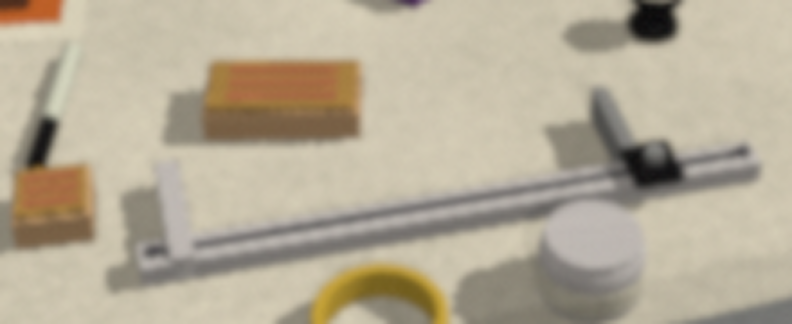

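The crop confirms the long brass/plywood die. The gauge, the guide blade and the end stop are also clear. Next I'll measure them.

```bash
cat > meas.py <<'E'
from h import *
import sys
def die(im,n,roi):
    x0,y0,x1,y1=roi; s=8
    c=cv2.resize(im[y0:y1,x0:x1],None,fx=s,fy=s,interpolation=cv2.INTER_CUBIC)
    h=cv2.cvtColor(c,cv2.COLOR_BGR2HSV)
    m=((h[...,1]>115)&(h[...,2]>115)&(h[...,0]<30)).astype(np.uint8)
    cs=cv2.findContours(m,cv2.RETR_EXTERNAL,cv2.CHAIN_APPROX_NONE)[0]
    k=max(cs,key=cv2.contourArea).reshape(-1,2)
    px=(k+.5)/s-.5+[x0,y0]
    w=ray(n,px,.028)[:,:2]
    r=cv2.minAreaRect((w*1000).astype(np.float32))
    return r
def report(r):
    b=cv2.boxPoints(r); print('centre',np.round(r[0],1),'size',np.round(r[1],1),'ang',round(r[2],2)); print(b.round(1).tolist())
E
python3 - <<'E'
from meas import *
im=cv2.imread('pics/top0.png'); report(die(im,'top',(340,198,405,242)))
g=im.astype(int)
for c in (290,330,350,370,390): print(c,[tuple(map(int,g[r,c])) for r in range(166,188)])
print('row190',[(c,tuple(map(int,g[190,c]))) for c in range(390,412)])
print('row190g',[(c,tuple(map(int,g[190,c]))) for c in range(295,312)])
print('row177',[(c,int(g[177,c].sum())) for c in list(range(270,282))+list(range(400,416))])
E
```

```text
centre [ 520.9 -118.3] size [105.9  57.1] ang 74.01
[[478.8999938964844, -161.3000030517578], [533.7999877929688, -177.10000610351562], [563.0, -75.30000305175781], [508.1000061035156, -59.5]]
290 [(124, 140, 143), (124, 140, 144), (121, 138, 142), (122, 138, 142), (137, 142, 144), (136, 138, 141), (110, 111, 113), (54, 54, 53), (90, 91, 93), (135, 138, 141), (136, 138, 141), (77, 80, 81), (109, 124, 127), (111, 127, 130), (115, 129, 133), (113, 128, 132), (114, 132, 133), (118, 133, 136), (113, 128, 131), (119, 134, 137), (121, 136, 140), (121, 138, 139)]
330 [(125, 141, 145), (127, 142, 146), (129, 147, 149), (128, 143, 147), (125, 140, 144), (128, 135, 138), (134, 137, 140), (128, 131, 133), (58, 58, 58), (69, 69, 71), (132, 135, 138), (135, 139, 140), (105, 108, 109), (73, 80, 83), (114, 128, 131), (117, 132, 136), (119, 133, 136), (117, 131, 134), (119, 134, 137), (116, 131, 134), (119, 134, 138), (127, 141, 145)]
350 [(121, 136, 139), (119, 134, 138), (124, 138, 144), (125, 140, 144), (120, 136, 140), (101, 113, 115), (137, 138, 141), (133, 135, 139), (93, 94, 96), (51, 50, 50)
[... 1484 characters left out ...]
7)), (296, (115, 129, 132)), (297, (114, 128, 132)), (298, (115, 130, 134)), (299, (114, 120, 121)), (300, (100, 103, 102)), (301, (94, 98, 96)), (302, (98, 101, 99)), (303, (81, 88, 89)), (304, (78, 87, 91)), (305, (84, 94, 96)), (306, (81, 92, 94)), (307, (84, 93, 95)), (308, (80, 91, 93)), (309, (79, 90, 91)), (310, (81, 93, 95)), (311, (85, 94, 96))]
row177 [(270, 406), (271, 409), (272, 394), (273, 393), (274, 353), (275, 307), (276, 255), (277, 242), (278, 239), (279, 231), (280, 229), (281, 221), (400, 423), (401, 290), (402, 129), (403, 123), (404, 126), (405, 201), (406, 260), (407, 275), (408, 265), (409, 265), (410, 261), (411, 259), (412, 344), (413, 397), (414, 404), (415, 394)]
```

```bash
python3 - <<'E'
from meas import *
g=cv2.imread('pics/top0.png').astype(float); S=g.sum(2); D=g[...,2]-g[...,0]
pts=[];bk=[];fr=[]
for c in list(range(318,392)):
    r=np.arange(172,180); w=np.clip(330-S[172:180,c],0,None); pts.append((c,(r*w).sum()/w.sum()))
    # back edge: D from ~19 to ~5 crossing 12, from above
    for k in range(168,178):
        if D[k,c]>=12>D[k+1,c]: bk.append((c,k+(D[k,c]-12)/(D[k,c]-D[k+1,c]))); break
for nm,p,z in(('slot',pts,.018),('back',bk,.018)):
    w=ray('top',p,z)[:,:2]*1000
    vx,vy,x0,y0=cv2.fitLine(w.astype(np.float32),cv2.DIST_HUBER,0,.01,.01).ravel()
    a=np.arctan2(-vx*np.sign(vy),abs(vy)); print(nm,'yaw',a, 'x at y=-50',x0+vx/vy*(-50-y0))
# stop inner face: foot edge and outer top edge
o=[];i=[];it=[]
for r in range(183,200):
    for k in range(389,400):
        if D[r,k]>=10.5>D[r,k+1]: i.append((k+(D[r,k]-10.5)/(D[r,k]-D[r,k+1]),r)); break
print('stop foot',np.mean(ray('top',i,0),0)*1000,len(i), [round(q[0],2) for q in i])
print('fence left end', ray('top',[(274.6,175.5)],.018)*1000)
# blade: left outer top edge
b=[]
for r in range(182,197):
    for k in range(293,303):
        if D[r,k]>=11>D[r,k+1]: b.append((k+(D[r,k]-11)/(D[r,k]-D[r,k+1]),r)); break
print([round(q[0],2) for q in b]); print('blade outer',np.mean(ray('top',b,.03),0)*1000)
E
python3 - <<'E'
from h import *
im=cv2.imread('pics/scene0.png')
c=im[225:265,215:275]; cv2.imwrite('pics/c2.png',cv2.resize(c,None,fx=12,fy=12,interpolation=cv2.INTER_CUBIC))
c=im[200:250,340:410]; cv2.imwrite('pics/c3.png',cv2.resize(c,None,fx=11,fy=11,interpolation=cv2.INTER_CUBIC))
E
```

```text
slot yaw -0.021944359 x at y=-50 660.1461
back yaw -0.052284557 x at y=-50 675.27966
stop foot [ 611.07159206 -206.08576345    0.        ] 17 [np.float64(394.36), np.float64(394.36), np.float64(394.5), np.float64(394.56), np.float64(394.58), np.float64(394.64), np.float64(394.75), np.float64(394.44), np.float64(394.42), np.float64(394.42), np.float64(394.31), np.float64(394.08), np.float64(394.25), np.float64(394.3), np.float64(394.21), np.float64(394.3), np.float64(394.42)]
fence left end [[665.8275878  174.57587871  18.        ]]
[np.float64(299.0), np.float64(299.0), np.float64(299.0), np.float64(299.0), np.float64(299.0), np.float64(299.0), np.float64(298.71), np.float64(298.86), np.float64(298.67), np.float64(298.73), np.float64(298.83), np.float64(298.78), np.float64(298.67), np.float64(298.73), np.float64(298.5)]
blade outer [620.06535738  97.94204205  30.        ]
```

View pics/c2.png

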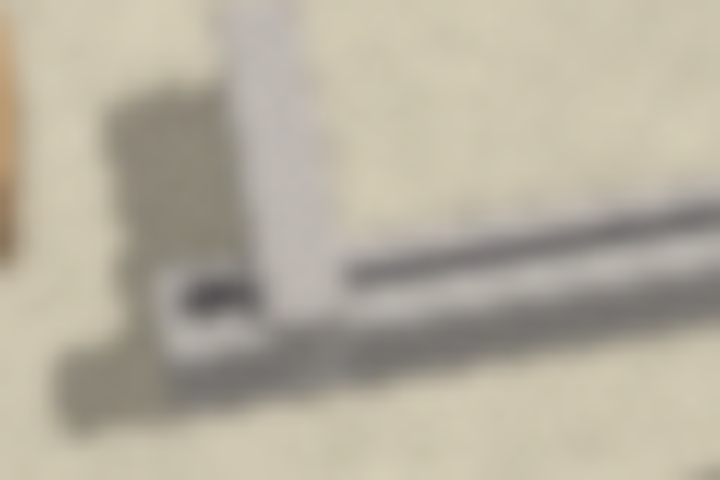

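View pics/c3.png

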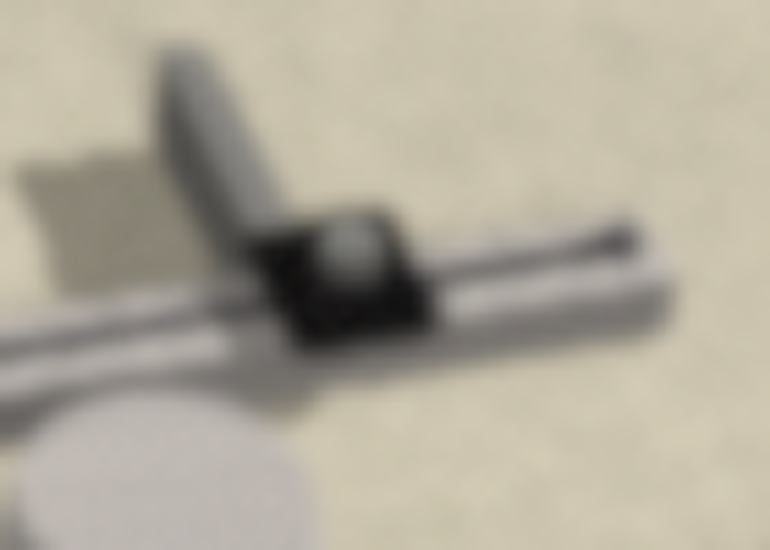

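```bash
python3 - <<'E'
from meas import *
P=ray('scene',[(242.3,246.5),(239.8,226)],.022)*1000; print('stop inner top',P.round(1))
P=ray('scene',[(398.0,220.3),(401.2,226.2),(228,247.3),(228.8,254.5)],.018)*1000; print('fence cornersLf,Lb,Rf,Rb',P.round(1))
im=cv2.imread('pics/scene0.png'); report(die(im,'scene',(240,190,300,222)))
g=im.astype(float).sum(2)
pts=[]
for c in range(262,335):
    yc=247.5-(c-244)*(247.5-222)/(398-244)*1.0
    a=int(yc)-6
    seg=g[a:a+14,c]
    pts.append((c,a,seg.astype(int).tolist()))
for p in pts[::24]: print(p)
# slot: local dark between bright
q=[]
O=np.array([648,-57]);
for ly in range(-120,60,5):
    s=-.023; w=[.648+.012+.023*ly/1000, -.057+ly/1000, .018]
    u=proj('scene',[w])[0]; c=int(round(u[0])); r0=int(round(u[1])); rr=np.arange(r0-3,r0+4)
    seg=g[r0-3:r0+4,c]; 
    k=np.argmin(seg[1:-1])+1
    wgt=np.clip(seg.max()*0+ (np.sort(seg)[-3])-seg[max(0,k-2):k+3],0,None); q.append((c,(rr[max(0,k-2):k+3]*wgt).sum()/wgt.sum()))
w=ray('scene',q,.018)*1000; print(w[:,:2].round(1).tolist()); f=np.polyfit(w[:,1],w[:,0],1); print(f, np.polyval(f,-50))
E
```

```text
stop inner top [[ 652.  -209.3   22. ]
 [ 580.5 -203.    22. ]]
fence cornersLf,Lb,Rf,Rb [[ 668.   174.8   18. ]
 [ 690.3  172.7   18. ]
 [ 640.9 -240.5   18. ]
 [ 664.4 -242.1   18. ]]
centre [ 525.2 -121.2] size [104.8  60. ] ang 74.74
[[482.3999938964844, -163.8000030517578], [540.2999877929688, -179.60000610351562], [567.9000244140625, -78.5], [510.0, -62.70000076293945]]
(262, 238, [569, 566, 559, 553, 540, 478, 390, 373, 455, 513, 495, 430, 371, 348])
(286, 234, [579, 577, 566, 551, 524, 461, 368, 365, 452, 510, 489, 418, 362, 347])
(310, 230, [586, 572, 564, 545, 522, 454, 375, 383, 466, 510, 480, 403, 354, 339])
(334, 226, [572, 560, 553, 546, 531, 468, 377, 382, 465, 510, 473, 398, 351, 339])
[[654.5, -176.2], [654.4, -171.5], [655.1, -167.0], [655.1, -162.3], [655.3, -155.3], [655.7, -150.7], [655.6, -146.0], [656.1, -141.4], [656.5, -136.7], [656.4, -131.9], [656.4, -127.2], [657.3, -122.6], [657.4, -117.9], [657.4, -110.7], [657.9, -106.0], [657.8, -101.2], [658.2, -96.4], [658.3, -91.6], [658.4, -86.8], [658.9, -82.1], [659.1, -77.3], [659.3, -72.4], [659.8, -67.7], [660.2, -62.9], [660.1, -58.0], [660.5, -53.1], [660.9, -48.3], [661.0, -43.4], [661.6, -36.2], [661.9, -31.3], [661.9, -26.3], [662.5, -21.5], [662.7, -16.6], [662.8, -11.5], [663.3, -6.7], [663.6, -1.8]]
[5.20422507e-02 6.63377811e+02] 660.7756989169114
```

The top and scene views agree on these values, with the top slot fit discarded because it was biased by the dark front face:

| Item | Value |
|---|---|
| Gauge yaw | about -0.053 |
| Gauge origin | about (648, -58) mm |
| Die position | about (523, -120) mm |
| Die yaw | about -0.275 |
| Guide outer face | y ≈ 98 mm |

The plan is to push the die's near long side with both part-open fingers, square to the fence, and then push the guide.

```bash
cat > go.py <<'E'
from h import *
from scipy.spatial.transform import Rotation as Ro
O=np.array([648.,-58.]); A=-.053
def g2w(lx,ly): c,s=np.cos(A),np.sin(A); return O+[c*lx-s*ly,s*lx+c*ly]
def w2g(p): c,s=np.cos(A),np.sin(A); d=np.array(p[:2])-O; return np.array([c*d[0]+s*d[1],-s*d[0]+c*d[1]])
def plan(lx,ly,z):
    s=bot.observe(); R=Ro.from_euler('xyz',s['tool_rot']).as_matrix(); p=np.array(s['position'])*1000
    t=np.r_[g2w(lx,ly),z]; d=R.T@(t-p)
    yaw=np.arctan2(R[1,0],R[0,0]); dy=-( (A-np.pi/2)-yaw)
    print('gauge now',w2g(p).round(1),'z',p[2].round(1),'d',d.round(1),'yaw',round((dy+np.pi)%(2*np.pi)-np.pi,3),'F',np.round(s['force'],1),'t',s['clock'],'grip',s['grip_width'])
E
python3 -c "
from go import *
plan(-205,-72,120);plan(-205,-72,8)
print(w2g((523,-120)),w2g((620,98)))"
```

```text
gauge now [-383.1 -541.1] z 230.8 d [-347.9  111.1  361.6] yaw 0.442 F [-0.5 -0.5 -0.5] t 0.1 grip 0.08542467038217384
gauge now [-383.1 -541.1] z 230.8 d [-347.7  223.1  361.6] yaw 0.442 F [-0.5 -0.5 -0.5] t 0.1 grip 0.08542467038217384
[-121.54001677  -68.53484021] [-36.22481295 154.29764395]
```

```bash
python3 -m crank '[{"hand":0.3,"dx":-348,"dy":0,"dz":361,"yaw":0.44},{"hand":0.3,"dx":-348,"dy":0,"dz":361,"yaw":0.44},{"hand":0.3,"dx":-348,"dy":0,"dz":361,"yaw":0.44},{"hand":0.3,"dx":-348,"dy":0,"dz":361,"yaw":0.44},{"hand":0.3,"dx":-348,"dy":0,"dz":361,"yaw":0.44},{"hand":0.3,"dx":-348,"dy":0,"dz":361,"yaw":0.44},{"hand":0.3,"dx":-348,"dy":0,"dz":361,"yaw":0.44},{"hand":0.3,"dx":-348,"dy":0,"dz":361,"yaw":0.44},{"hand":0.3,"dx":-348,"dy":0,"dz":361,"yaw":0.44},{"hand":0.3,"dx":-348,"dy":0,"dz":361,"yaw":0.44},{"hand":0.3,"dx":-348,"dy":0,"dz":361,"yaw":0.44},{"hand":0.3,"dx":-348,"dy":0,"dz":361,"yaw":0.44}]' 20; python3 -c "
from go import *
plan(-205,-72,120)"
```

```text
clock: 1.1
position: [0.4382, -0.12, 0.2314]
tool_rot: [-1.571, -0.0, -1.622]
force: [1.5, 0.4, -0.2]
grip_width: 0.0598
gauge now [-206.2  -73. ] z 231.4 d [ -1.  111.4   1.2] yaw 0.002 F [ 1.5  0.4 -0.2] t 1.1 grip 0.059795799853970454
```

```bash
python3 -m crank '[{"hand":0.3,"dx":0,"dy":40,"dz":0,"yaw":0},{"hand":0.3,"dx":0,"dy":80,"dz":0,"yaw":0},{"hand":0.3,"dx":0,"dy":120,"dz":0,"yaw":0},{"hand":0.3,"dx":0,"dy":155,"dz":0,"yaw":0},{"hand":0.3,"dx":0,"dy":185,"dz":0,"yaw":0},{"hand":0.3,"dx":0,"dy":205,"dz":0,"yaw":0},{"hand":0.3,"dx":0,"dy":215,"dz":0,"yaw":0},{"hand":0.3,"dx":0,"dy":221,"dz":0,"yaw":0},{"hand":0.3,"dx":0,"dy":224,"dz":0,"yaw":0},{"hand":0.3,"dx":0,"dy":224,"dz":0,"yaw":0}]'; python3 - <<'E'
from go import *
a=snap('scene','s1.png'); b=snap('top','t1.png')
cv2.imwrite('pics/s1c.png',cv2.resize(a[110:260,180:380],None,fx=4,fy=4,interpolation=cv2.INTER_CUBIC))
plan(-205,-72,8)
for h in (0,.007,.02):print(proj('scene',[np.r_[g2w(-205,-72+o),1000*h]/1000 for o in(-40,40)]).round(0).tolist())
E
```

```text
clock: 1.93
position: [0.4383, -0.122, 0.0077]
tool_rot: [-1.57, -0.0, -1.622]
force: [-0.2, 0.3, 0.8]
grip_width: 0.0598
gauge now [-205.8  -75.2] z 8.2 d [-3.2  0.2  0.8] yaw 0.002 F [ 0.5 -0.3  0.1] t 2.0333 grip 0.0598464996269979
[[248.0, 195.0], [277.0, 191.0]]
[[248.0, 193.0], [277.0, 189.0]]
[[247.0, 189.0], [277.0, 185.0]]
```

View pics/s1c.png

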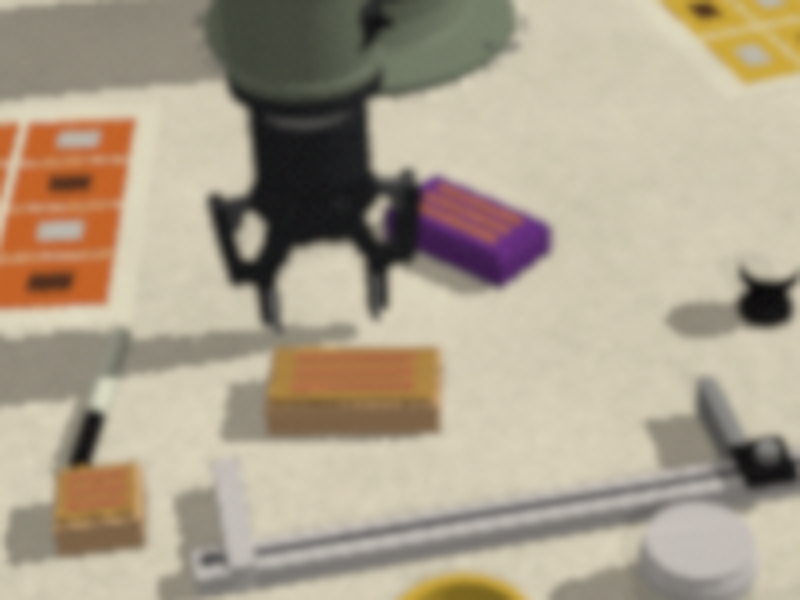

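View pics/t1.png

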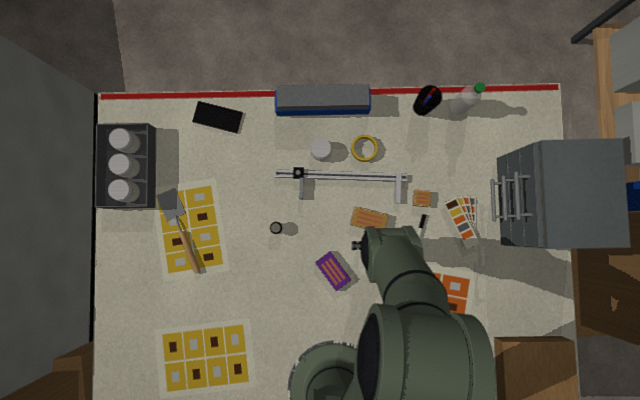

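The scene crop shows the two fingertips at scene px (248,192) and (274,189). They are low, just above the bench, behind the die and clear of the purple block. I'll start the push.

```bash
python3 -m crank '[{"hand":0.3,"dx":0,"dy":0,"dz":8,"yaw":0},{"hand":0.3,"dx":0,"dy":0,"dz":14,"yaw":0},{"hand":0.3,"dx":0,"dy":0,"dz":20,"yaw":0},{"hand":0.3,"dx":0,"dy":0,"dz":25,"yaw":0},{"hand":0.3,"dx":0,"dy":0,"dz":30,"yaw":0},{"hand":0.3,"dx":0,"dy":0,"dz":35,"yaw":0},{"hand":0.3,"dx":0,"dy":0,"dz":40,"yaw":0},{"hand":0.3,"dx":0,"dy":0,"dz":45,"yaw":0},{"hand":0.3,"dx":0,"dy":0,"dz":50,"yaw":0},{"hand":0.3,"dx":0,"dy":0,"dz":55,"yaw":0},{"hand":0.3,"dx":0,"dy":0,"dz":60,"yaw":0},{"hand":0.3,"dx":0,"dy":0,"dz":65,"yaw":0}]'; python3 - <<'E'
from go import *
from meas import die,report
a=snap('scene','s2.png')
cv2.imwrite('pics/s2c.png',cv2.resize(a[150:270,190:340],None,fx=5,fy=5,interpolation=cv2.INTER_CUBIC))
plan(-120,-75,8)
r=die(a,'scene',(235,190,310,235)); report(r); print(w2g(r[0]))
E
```

```text
clock: 3.03
position: [0.5033, -0.1253, 0.0072]
tool_rot: [-1.571, 0.0, -1.622]
force: [-1.3, -0.2, -0.3]
grip_width: 0.0598
gauge now [-139.8  -74.7] z 7.4 d [ 0.3 -0.6 19.8] yaw 0.002 F [ 0.2  1.6 -0.3] t 3.0833 grip 0.05958287251605949
centre [ 550.  -117.2] size [104.7  63.7] ang 87.48
[[515.9000244140625, -168.10000610351562], [579.5, -170.89999389648438], [584.0999755859375, -66.19999694824219], [520.5, -63.400001525878906]]
[-94.73198769 -64.26844854]
```

View pics/s2c.png

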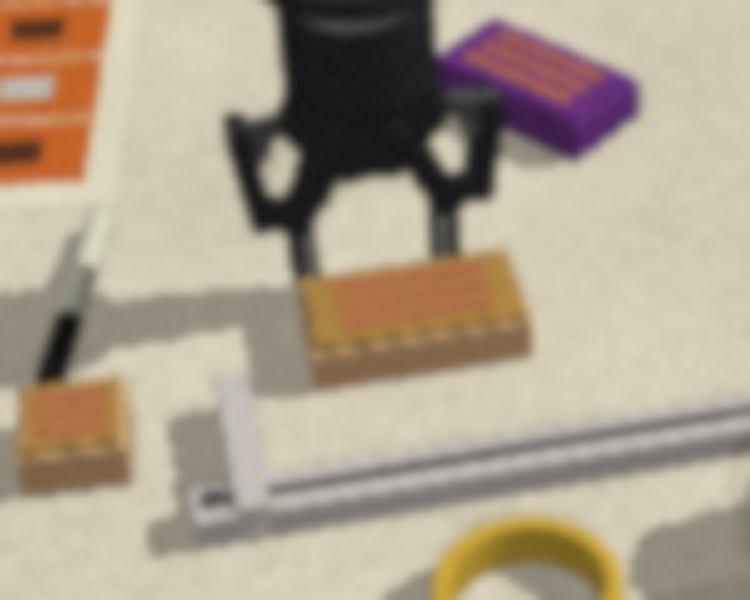

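The die has turned square to the fence and sits against both fingers, about 64 mm short of the fence. I'll keep pushing.

```bash
python3 -m crank '[{"hand":0.3,"dx":0,"dy":0,"dz":5,"yaw":0},{"hand":0.3,"dx":0,"dy":0,"dz":10,"yaw":0},{"hand":0.3,"dx":0,"dy":0,"dz":15,"yaw":0},{"hand":0.3,"dx":0,"dy":0,"dz":20,"yaw":0},{"hand":0.3,"dx":0,"dy":0,"dz":25,"yaw":0},{"hand":0.3,"dx":0,"dy":0,"dz":30,"yaw":0},{"hand":0.3,"dx":0,"dy":0,"dz":35,"yaw":0},{"hand":0.3,"dx":0,"dy":0,"dz":40,"yaw":0},{"hand":0.3,"dx":0,"dy":0,"dz":45,"yaw":0},{"hand":0.3,"dx":0,"dy":0,"dz":50,"yaw":0},{"hand":0.3,"dx":0,"dy":0,"dz":55,"yaw":0},{"hand":0.3,"dx":0,"dy":0,"dz":58,"yaw":0}]'; python3 - <<'E'
from go import *
from meas import die,report
a=snap('scene','s3.png')
cv2.imwrite('pics/s3c.png',cv2.resize(a[150:270,190:340],None,fx=5,fy=5,interpolation=cv2.INTER_CUBIC))
plan(-75,-75,8)
E
```

```text
clock: 4.08
position: [0.5616, -0.1282, 0.0073]
tool_rot: [-1.57, 0.0, -1.622]
force: [-1.4, 0.5, 1.4]
grip_width: 0.0599
gauge now [-82.3 -74.7] z 7.3 d [ 0.3 -0.7  7.3] yaw 0.002 F [-0.2  0.3 -0.6] t 4.1333 grip 0.06010333023842812
```

View pics/s3c.png

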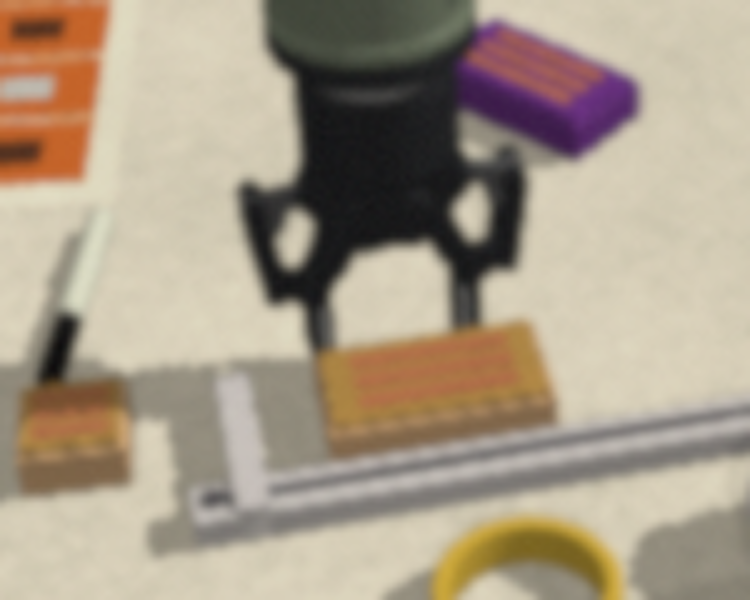

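```bash
python3 -m crank '[{"hand":0.3,"dx":0,"dy":0,"dz":2,"yaw":0},{"hand":0.3,"dx":0,"dy":0,"dz":4,"yaw":0},{"hand":0.3,"dx":0,"dy":0,"dz":6,"yaw":0},{"hand":0.3,"dx":0,"dy":0,"dz":7,"yaw":0},{"hand":0.3,"dx":0,"dy":0,"dz":7,"yaw":0}]'; python3 -m crank '[{"hand":0.3,"dx":0,"dy":0,"dz":1,"yaw":0},{"hand":0.3,"dx":0,"dy":0,"dz":2,"yaw":0},{"hand":0.3,"dx":0,"dy":0,"dz":2,"yaw":0}]';python3 - <<'E'
from go import *
from meas import die,report
a=snap('scene','s4.png')
cv2.imwrite('pics/s4c.png',cv2.resize(a[200:265,225:325],None,fx=8,fy=8,interpolation=cv2.INTER_CUBIC))
plan(-75,-75,8)
E
```

```text
clock: 4.55
position: [0.5681, -0.1286, 0.0073]
tool_rot: [-1.57, 0.0, -1.622]
force: [-0.5, 0.2, -0.4]
grip_width: 0.0596
clock: 4.8
position: [0.5699, -0.1287, 0.0073]
tool_rot: [-1.571, 0.0, -1.622]
force: [-0.1, 0.0, -0.4]
grip_width: 0.0601
gauge now [-74.2 -74.8] z 7.3 d [ 0.2 -0.7 -0.8] yaw 0.002 F [-1.   0.2  0.2] t 4.85 grip 0.05979413550115872
```

View pics/s4c.png

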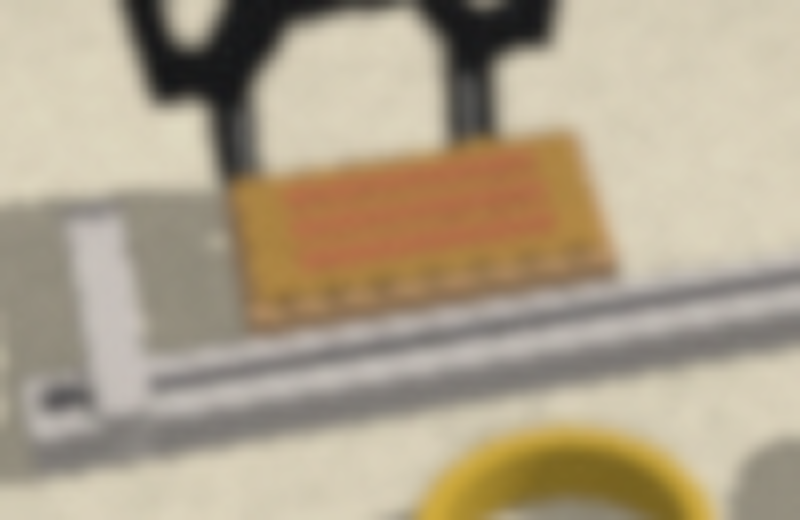

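```bash
for i in 1 ; do python3 -m crank '[{"hand":0.3,"dx":0,"dy":0,"dz":1,"yaw":0},{"hand":0.3,"dx":0,"dy":0,"dz":2,"yaw":0},{"hand":0.3,"dx":0,"dy":0,"dz":2,"yaw":0}]'; python3 -m crank '[{"hand":0.3,"dx":0,"dy":0,"dz":1,"yaw":0},{"hand":0.3,"dx":0,"dy":0,"dz":1,"yaw":0}]'; done;python3 -c "
from go import *
plan(-72,-75,8)"
```

```text
clock: 5.1
position: [0.572, -0.1288, 0.0073]
tool_rot: [-1.571, 0.0, -1.622]
force: [-0.3, 0.5, 1.5]
grip_width: 0.0596
clock: 5.27
position: [0.5729, -0.1289, 0.0073]
tool_rot: [-1.571, 0.0, -1.622]
force: [-0.5, -0.1, 0.8]
grip_width: 0.0598
gauge now [-71.2 -74.8] z 7.3 d [ 0.2 -0.7 -0.8] yaw 0.002 F [-0.5 -0.1  0.8] t 5.2667 grip 0.05976572478968539
```

```bash
python3 -m crank '[{"hand":0.3,"dx":0,"dy":0,"dz":1,"yaw":0},{"hand":0.3,"dx":0,"dy":0,"dz":1,"yaw":0}]'; python3 -m crank '[{"hand":0.3,"dx":0,"dy":0,"dz":1,"yaw":0},{"hand":0.3,"dx":0,"dy":0,"dz":1,"yaw":0}]';python3 - <<'E'
from go import *
a=snap('scene','s5.png')
cv2.imwrite('pics/s5c.png',cv2.resize(a[200:265,225:325],None,fx=8,fy=8,interpolation=cv2.INTER_CUBIC))
plan(-75,-75,8)
E
```

```text
clock: 5.43
position: [0.5731, -0.1289, 0.0072]
tool_rot: [-1.572, 0.0, -1.622]
force: [-6.4, 0.7, 4.7]
grip_width: 0.0598
clock: 5.6
position: [0.5731, -0.1289, 0.007]
tool_rot: [-1.574, 0.0, -1.622]
force: [-11.2, 1.5, 7.1]
grip_width: 0.0596
gauge now [-71.  -74.8] z 7.1 d [ 0.2 -0.9 -4. ] yaw 0.002 F [-11.4   0.3   7.2] t 5.65 grip 0.05975841373220755
```

View pics/s5c.png

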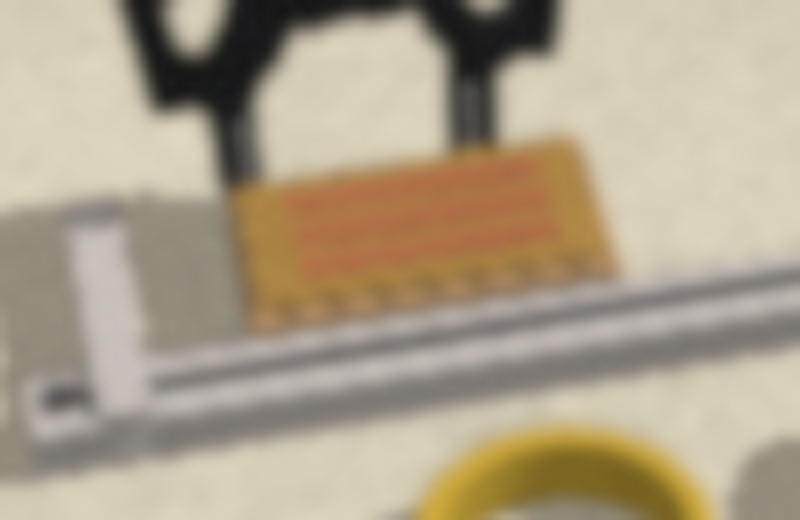

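The fence contact is firm: 11 N, with the TCP stopped at gauge x = -71.0, exactly where a flush die puts it. I'll back off, rise, close the hand, turn 90° and go to the outside of the guide.

```bash
python3 -m crank '[{"hand":0.3,"dx":0,"dy":0,"dz":-8,"yaw":0},{"hand":0.3,"dx":0,"dy":0,"dz":-20,"yaw":0},{"hand":0.3,"dx":0,"dy":0,"dz":-40,"yaw":0},{"hand":0.5,"dx":0,"dy":-30,"dz":-45,"yaw":0},{"hand":1,"dx":0,"dy":-70,"dz":-45,"yaw":0},{"hand":1,"dx":0,"dy":-100,"dz":-45,"yaw":0},{"hand":1,"dx":0,"dy":-110,"dz":-45,"yaw":0.1},{"hand":1,"dx":0,"dy":-110,"dz":-45,"yaw":0.2}]';python3 - <<'E'
from go import *
from meas import die,report
a=snap('scene','s6.png'); b=snap('top','t6.png')
cv2.imwrite('pics/s6c.png',cv2.resize(a[150:270,190:410],None,fx=3.6,fy=3.6,interpolation=cv2.INTER_CUBIC))
plan(-48,190,118)
print(bot.observe()['qpos'])
p=ray('top',[(276.5,227.5),(321,149),(365,148)],.04); print([w2g(q[:2]*1000).round(0) for q in p])
r=die(a,'scene',(235,200,310,250)); report(r); print(w2g(r[0]))
E
```

```text
clock: 6.32
position: [0.5314, -0.1272, 0.1205]
tool_rot: [-1.565, 0.001, -1.827]
force: [-0.0, -0.1, -0.5]
grip_width: 0.0003
gauge now [-114.   -74.9] z 118.1 d [-2.727e+02  1.000e-01  1.190e+01] yaw -0.201 F [ 0.9 -0.4 -0.1] t 6.4167 grip -9.467214632964478e-05
[ 0.16972403  0.54764116 -0.05992211  1.90903311  0.04981522  0.68427385
 -1.74430374]
[array([-159.,  218.]), array([90., 89.]), array([ 98., -48.])]
centre [ 620.5 -120.8] size [104.8  57.5] ang 87.26
[[589.2999877929688, -171.8000030517578], [646.7000122070312, -174.60000610351562], [651.7000122070312, -69.9000015258789], [594.2999877929688, -67.0999984741211]]
[-24.14593103 -64.20975089]
```

View pics/s6c.png

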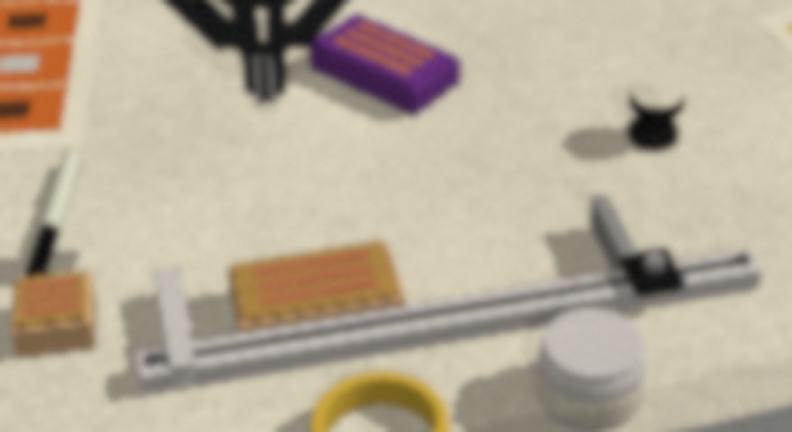

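```bash
python3 -m crank '[{"hand":1,"dx":-20,"dy":0,"dz":1,"yaw":-0.12},{"hand":1,"dx":-50,"dy":0,"dz":2,"yaw":-0.24},{"hand":1,"dx":-80,"dy":0,"dz":4,"yaw":-0.36},{"hand":1,"dx":-110,"dy":0,"dz":5,"yaw":-0.48},{"hand":1,"dx":-140,"dy":0,"dz":6,"yaw":-0.6},{"hand":1,"dx":-170,"dy":0,"dz":7,"yaw":-0.72},{"hand":1,"dx":-200,"dy":0,"dz":8,"yaw":-0.84},{"hand":1,"dx":-230,"dy":0,"dz":10,"yaw":-0.96},{"hand":1,"dx":-255,"dy":0,"dz":11,"yaw":-1.08},{"hand":1,"dx":-273,"dy":0,"dz":12,"yaw":-1.2},{"hand":1,"dx":-273,"dy":0,"dz":12,"yaw":-1.32},{"hand":1,"dx":-273,"dy":0,"dz":12,"yaw":-1.44}]';python3 - <<'E'
from go import *
plan(-48,190,20)
print(bot.observe()['qpos'])
E
```

```text
clock: 7.42
position: [0.609, 0.1364, 0.1164]
tool_rot: [-1.57, 0.001, -0.37]
force: [-0.1, -0.1, 0.0]
grip_width: -0.0005
gauge now [-49.2 192.1] z 116.4 d [ 1.9 96.4 -1.6] yaw 1.254 F [-0.1 -0.1  0. ] t 7.4167 grip -0.0004961489859067068
[-0.02629503  0.68611533 -0.43362314  1.67997208  0.35907091  0.8556773
 -0.98167473]
```

```bash
python3 -m crank '[{"hand":1,"dx":2,"dy":0,"dz":-2,"yaw":-0.12},{"hand":1,"dx":2,"dy":0,"dz":-2,"yaw":-0.24},{"hand":1,"dx":2,"dy":25,"dz":-2,"yaw":-0.317},{"hand":1,"dx":2,"dy":55,"dz":-2,"yaw":-0.317},{"hand":1,"dx":2,"dy":75,"dz":-2,"yaw":-0.317},{"hand":1,"dx":2,"dy":76,"dz":-2,"yaw":-0.317}]';python3 - <<'E'
from go import *
a=snap('scene','s7.png')
cv2.imwrite('pics/s7c.png',cv2.resize(a[120:270,290:450],None,fx=4,fy=4,interpolation=cv2.INTER_CUBIC))
plan(-48,190,8)
E
```

```text
clock: 7.92
position: [0.608, 0.1316, 0.037]
tool_rot: [-1.572, 0.006, -0.061]
force: [-0.2, 0.4, -0.1]
grip_width: 0.0003
gauge now [-49.  187.6] z 39.1 d [ 1.1 31.1  2.4] yaw 1.562 F [-1.   0.5  0.2] t 7.9667 grip 0.0003374706257561016
```

View pics/s7c.png

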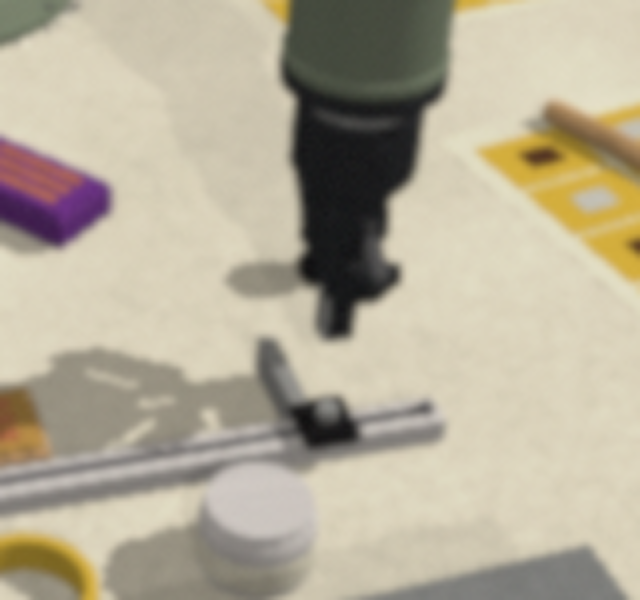

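The closed fingers stand left of the blade, with the tips at crop (335,330), and clear of the loupe and tin. I'll lower and push the guide towards -y.

```bash
python3 -m crank '[{"hand":1,"dx":0,"dy":20,"dz":2,"yaw":0},{"hand":1,"dx":0,"dy":28,"dz":2,"yaw":0},{"hand":1,"dx":0,"dy":29,"dz":0,"yaw":0},{"hand":1,"dx":0,"dy":29,"dz":-8,"yaw":0},{"hand":1,"dx":0,"dy":29,"dz":-14,"yaw":0},{"hand":1,"dx":0,"dy":29,"dz":-19,"yaw":0},{"hand":1,"dx":0,"dy":29,"dz":-24,"yaw":0},{"hand":1,"dx":0,"dy":29,"dz":-29,"yaw":0},{"hand":1,"dx":0,"dy":29,"dz":-34,"yaw":0},{"hand":1,"dx":0,"dy":29,"dz":-40,"yaw":0}]'; python3 - <<'E'
from go import *
a=snap('scene','s8.png')
cv2.imwrite('pics/s8c.png',cv2.resize(a[150:270,290:450],None,fx=4,fy=4,interpolation=cv2.INTER_CUBIC))
plan(-48,30,10)
E
```

```text
clock: 8.8
position: [0.608, 0.0922, 0.0126]
tool_rot: [-1.57, -0.001, -0.065]
force: [1.3, 3.1, 1.7]
grip_width: 0.0001
gauge now [-47.9 146. ] z 12.4 d [   1.4    2.5 -116. ] yaw 1.558 F [1.2 0.5 1. ] t 8.85 grip -0.00012700401864780073
```

View pics/s8c.png

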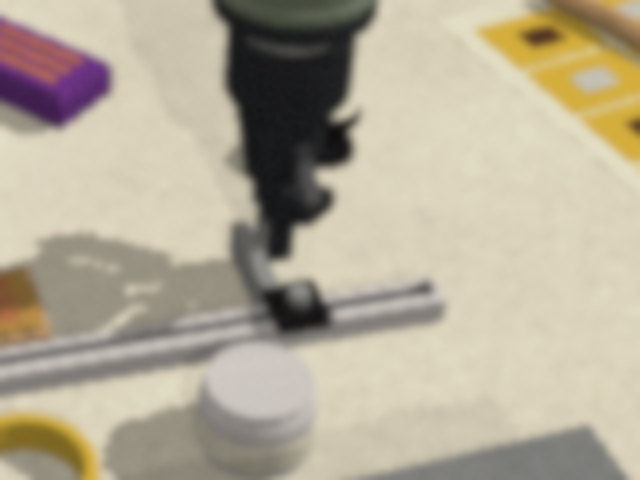

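The guide is moving ahead of the fingers at about 3 N.

```bash
python3 -m crank '[{"hand":1,"dx":0,"dy":1,"dz":-8,"yaw":-0.012},{"hand":1,"dx":0,"dy":2,"dz":-17,"yaw":-0.012},{"hand":1,"dx":0,"dy":2,"dz":-27,"yaw":-0.012},{"hand":1,"dx":0,"dy":2,"dz":-37,"yaw":-0.012},{"hand":1,"dx":0,"dy":2,"dz":-47,"yaw":-0.012},{"hand":1,"dx":1,"dy":2,"dz":-57,"yaw":-0.012},{"hand":1,"dx":1,"dy":2,"dz":-67,"yaw":-0.012},{"hand":1,"dx":1,"dy":2,"dz":-77,"yaw":-0.012},{"hand":1,"dx":1,"dy":2,"dz":-87,"yaw":-0.012},{"hand":1,"dx":1,"dy":2,"dz":-96,"yaw":-0.012},{"hand":1,"dx":1,"dy":2,"dz":-104,"yaw":-0.012},{"hand":1,"dx":1,"dy":2,"dz":-110,"yaw":-0.012}]'; python3 - <<'E'
from go import *
a=snap('scene','s9.png')
cv2.imwrite('pics/s9c.png',cv2.resize(a[150:270,210:370],None,fx=5,fy=5,interpolation=cv2.INTER_CUBIC))
plan(-48,14,10);plan(-48,-17,10)
E
```

```text
clock: 9.85
position: [0.6017, -0.0188, 0.0103]
tool_rot: [-1.571, -0.0, -0.054]
force: [1.5, 2.3, -1.1]
grip_width: 0.0003
gauge now [-48.3  35.6] z 10.3 d [  0.3   0.3 -21.6] yaw 1.569 F [ 0.  -1.5 -0.4] t 9.9 grip -4.405939826055913e-05
gauge now [-48.3  35.6] z 10.3 d [  0.4   0.4 -52.6] yaw 1.569 F [ 0.  -1.5 -0.4] t 9.9 grip -4.405939826055913e-05
```

View pics/s9c.png

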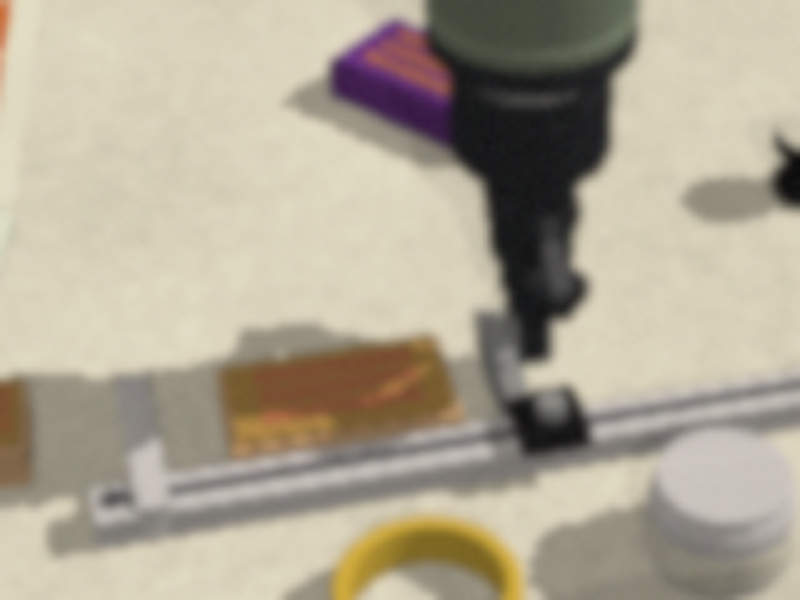

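The guide is nearly at the die, with about a 20 mm gap. I'll go slower from here.

```bash
python3 -m crank '[{"hand":1,"dx":0,"dy":0,"dz":-4,"yaw":0},{"hand":1,"dx":0,"dy":0,"dz":-8,"yaw":0},{"hand":1,"dx":0,"dy":0,"dz":-12,"yaw":0},{"hand":1,"dx":0,"dy":0,"dz":-15,"yaw":0},{"hand":1,"dx":0,"dy":0,"dz":-18,"yaw":0},{"hand":1,"dx":0,"dy":0,"dz":-21,"yaw":0},{"hand":1,"dx":0,"dy":0,"dz":-24,"yaw":0},{"hand":1,"dx":0,"dy":0,"dz":-28,"yaw":0},{"hand":1,"dx":0,"dy":0,"dz":-32,"yaw":0},{"hand":1,"dx":0,"dy":0,"dz":-36,"yaw":0},{"hand":1,"dx":0,"dy":0,"dz":-40,"yaw":0},{"hand":1,"dx":0,"dy":0,"dz":-42,"yaw":0}]'; python3 - <<'E'
from go import *
a=snap('scene','s10.png')
cv2.imwrite('pics/s10c.png',cv2.resize(a[180:270,210:340],None,fx=6,fy=6,interpolation=cv2.INTER_CUBIC))
plan(-48,-17,10)
E
```

```text
clock: 10.9
position: [0.5995, -0.0603, 0.0103]
tool_rot: [-1.571, -0.0, -0.054]
force: [0.2, 2.6, 2.3]
grip_width: 0.0002
gauge now [-48.3  -5.1] z 10.3 d [  0.4   0.3 -11.9] yaw 1.57 F [0.5 0.8 0.6] t 10.95 grip 1.5399512618180962e-05
```

View pics/s10c.png

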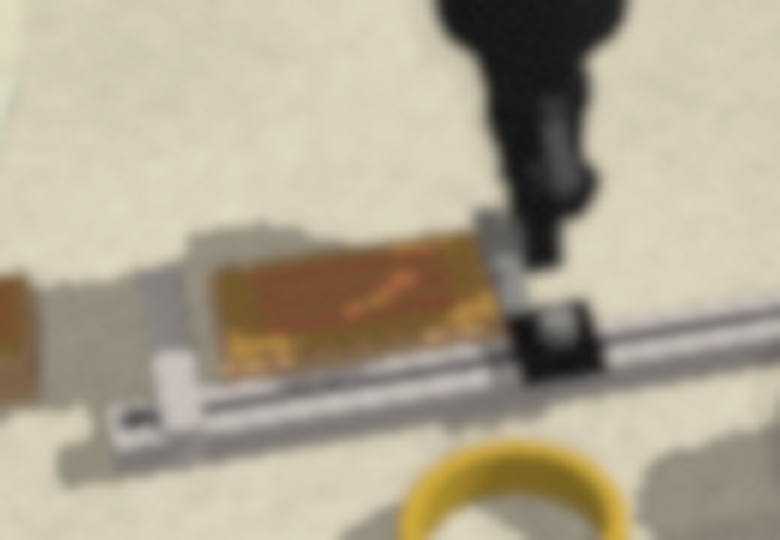

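The guide blade is against the die and carrying it. About 12 mm remains to the stop, so I'll creep in.

```bash
python3 -m crank '[{"hand":1,"dx":0,"dy":0,"dz":-2,"yaw":0},{"hand":1,"dx":0,"dy":0,"dz":-4,"yaw":0},{"hand":1,"dx":0,"dy":0,"dz":-6,"yaw":0},{"hand":1,"dx":0,"dy":0,"dz":-7,"yaw":0},{"hand":1,"dx":0,"dy":0,"dz":-8,"yaw":0},{"hand":1,"dx":0,"dy":0,"dz":-8,"yaw":0}]'; python3 -m crank '[{"hand":1,"dx":0,"dy":0,"dz":-1,"yaw":0},{"hand":1,"dx":0,"dy":0,"dz":-1,"yaw":0}]';python3 -c "
from go import *
plan(-48,-17,10)"
```

```text
clock: 11.45
position: [0.599, -0.0678, 0.0103]
tool_rot: [-1.571, 0.0, -0.053]
force: [1.2, 1.1, 0.8]
grip_width: -0.0001
clock: 11.62
position: [0.599, -0.0686, 0.0103]
tool_rot: [-1.571, 0.0, -0.053]
force: [0.8, 2.4, 0.7]
grip_width: 0.0001
gauge now [-48.4 -13.2] z 10.3 d [ 0.4  0.3 -3.8] yaw 1.571 F [0.8 2.4 0.7] t 11.6167 grip 0.00012141642895549415
```

```bash
python3 -m crank '[{"hand":1,"dx":0,"dy":0,"dz":-1,"yaw":0},{"hand":1,"dx":0,"dy":0,"dz":-2,"yaw":0},{"hand":1,"dx":0,"dy":0,"dz":-2,"yaw":0}]'; python3 -m crank '[{"hand":1,"dx":0,"dy":0,"dz":-1,"yaw":0},{"hand":1,"dx":0,"dy":0,"dz":-1,"yaw":0}]'; python3 -m crank '[{"hand":1,"dx":0,"dy":0,"dz":-0.7,"yaw":0},{"hand":1,"dx":0,"dy":0,"dz":-0.7,"yaw":0}]';python3 - <<'E'
from go import *
a=snap('scene','s11.png')
cv2.imwrite('pics/s11c.png',cv2.resize(a[180:270,210:340],None,fx=6,fy=6,interpolation=cv2.INTER_CUBIC))
plan(-48,-17,10)
E
```

```text
clock: 11.87
position: [0.5989, -0.0708, 0.0103]
tool_rot: [-1.571, 0.0, -0.053]
force: [1.6, 2.6, 1.4]
grip_width: 0.0001
clock: 12.03
position: [0.5989, -0.0709, 0.0103]
tool_rot: [-1.57, -0.0, -0.053]
force: [0.3, 5.8, 1.1]
grip_width: 0.0002
clock: 12.2
position: [0.5988, -0.071, 0.0103]
tool_rot: [-1.569, -0.0, -0.052]
force: [0.0, 9.3, 1.1]
grip_width: -0.0
gauge now [-48.4 -15.6] z 10.3 d [ 0.4  0.3 -1.4] yaw 1.572 F [0.4 8.6 1.2] t 12.25 grip 0.00045441876524756047
```

View pics/s11c.png

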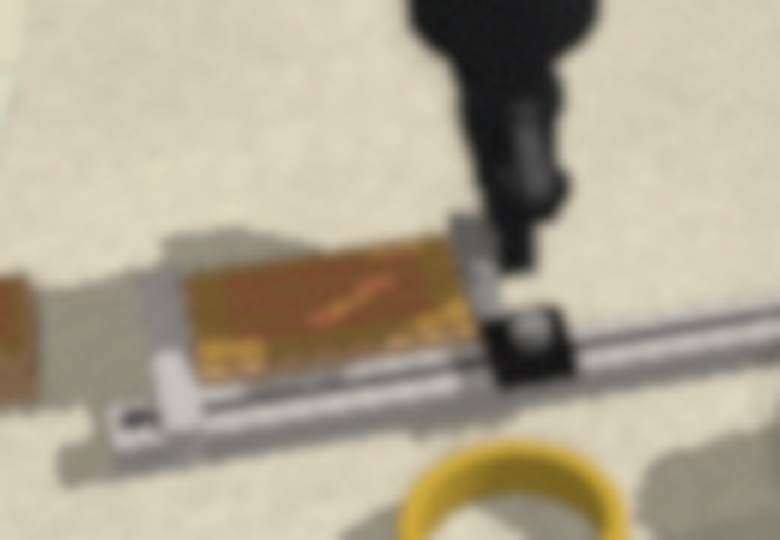

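The die has reached the stop: the motion halts at 9 N with the TCP at gauge y = -15.6. I'll retreat and check that it is flush.

```bash
python3 -m crank '[{"hand":1,"dx":0,"dy":0,"dz":5,"yaw":0},{"hand":1,"dx":0,"dy":0,"dz":18,"yaw":0},{"hand":1,"dx":0,"dy":0,"dz":35,"yaw":0},{"hand":1,"dx":-15,"dy":-30,"dz":40,"yaw":0},{"hand":1,"dx":-50,"dy":-60,"dz":40,"yaw":0},{"hand":1,"dx":-80,"dy":-95,"dz":30,"yaw":0.12},{"hand":1,"dx":-110,"dy":-110,"dz":10,"yaw":0.24},{"hand":1,"dx":-130,"dy":-110,"dz":-10,"yaw":0.36}]';python3 - <<'E'
from go import *
from meas import die,report
a=snap('scene','s12.png'); 
cv2.imwrite('pics/s12c.png',cv2.resize(a[195:270,215:325],None,fx=7,fy=7,interpolation=cv2.INTER_CUBIC))
r=die(a,'scene',(230,205,298,250)); report(r); print(w2g(r[0]))
plan(-95,-95,110)
print(bot.observe()['qpos'])
E
```

```text
clock: 12.92
position: [0.4677, -0.0742, 0.1231]
tool_rot: [-1.57, -0.003, -0.417]
force: [1.6, 0.2, 0.2]
grip_width: -0.0001
centre [ 618.8 -151.1] size [105.5  57.5] ang 87.1
[[587.4000244140625, -202.3000030517578], [644.7999877929688, -205.1999969482422], [650.2000122070312, -99.9000015258789], [592.7000122070312, -97.0]]
[-24.24382878 -94.52535813]
gauge now [-183.8  -31.4] z 122.0 d [106.   12.1 -26.2] yaw 1.192 F [-0.3 -8.8  1.1] t 12.9667 grip 0.00035782763257416223
[ 0.40074634  0.4782972  -0.46113262  2.07828867  0.34698529  0.65953933
 -0.72489961]
```

View pics/s12c.png

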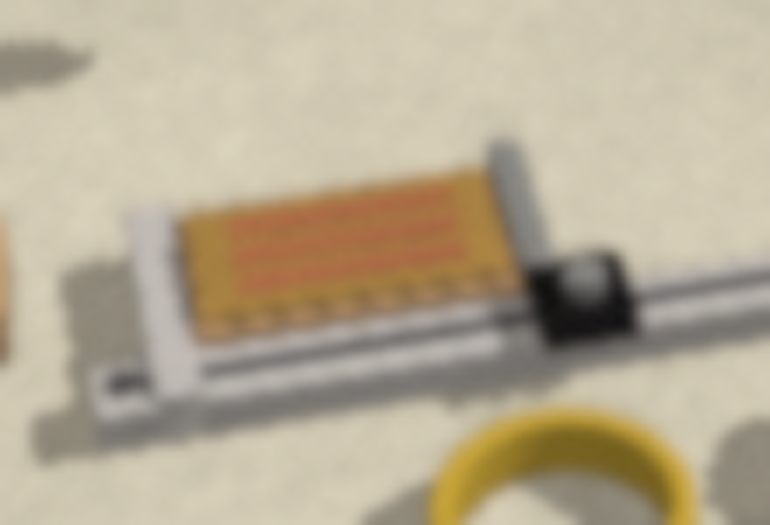

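The die is trapped. Its centre reads gauge (-24.2, -94.5) in the scene view, against (-24.1, -64.2) for the earlier force-confirmed flush position. That view carries a bias of about +6 mm in x, so fence contact has held to about 0.1 mm. I'll compare everything else with the start images.

```bash
python3 -m crank '[{"hand":1,"dx":-10,"dy":-20,"dz":0,"yaw":0},{"hand":1,"dx":-30,"dy":-50,"dz":0,"yaw":0},{"hand":1,"dx":-50,"dy":-80,"dz":0,"yaw":0},{"hand":1,"dx":-60,"dy":-100,"dz":0,"yaw":0},{"hand":1,"dx":-60,"dy":-100,"dz":0,"yaw":0}]';python3 - <<'E'
from go import *
a=snap('scene','s13.png'); b=snap('top','t13.png')
d=cv2.absdiff(a,cv2.imread('pics/scene0.png')).max(2); m=cv2.medianBlur(((d>40)*255).astype(np.uint8),3)
n,_,st,_=cv2.connectedComponentsWithStats(m); print([s.tolist() for s in st[1:] if s[4]>15])
cv2.imwrite('pics/fin.png',np.vstack([a[100:280],b[130:290]]))
E
```

```text
clock: 13.38
position: [0.4133, -0.0503, 0.2237]
tool_rot: [-1.571, -0.005, -0.412]
force: [1.9, -0.9, 0.2]
grip_width: -0.0
[[0, 0, 10, 12, 84], [0, 0, 45, 36, 900], [265, 6, 32, 29, 587], [297, 6, 8, 11, 47], [41, 20, 6, 5, 22], [6, 26, 13, 4, 26], [258, 32, 43, 74, 1219], [11, 34, 68, 46, 1207], [268, 42, 20, 4, 65], [21, 80, 6, 5, 25], [69, 81, 6, 13, 32], [25, 90, 8, 15, 56], [183, 109, 11, 2, 22], [125, 136, 27, 6, 101], [100, 186, 87, 27, 1233], [236, 197, 71, 48, 2341], [342, 204, 38, 28, 535]]
```

View pics/fin.png

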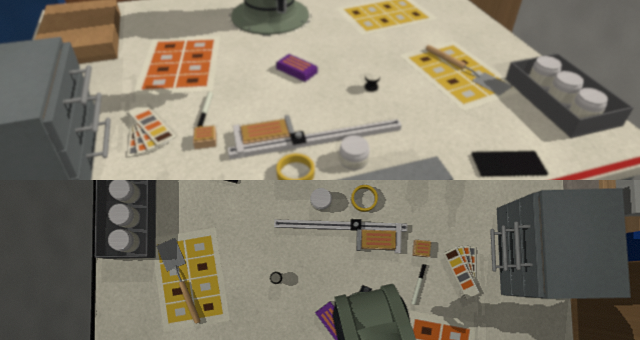

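Only the die and the guide have changed, plus the arm and its shadow. The loupe, tin, tape, marker, swatches, knife, square die and purple block are where they were.

```bash
python3 -c "
from workcell import bot
print(bot.job_done())"
```

```text
the job is handed in; nothing more can be done
None
```

The die is flush against the fence and trapped between the end stop and the guide. I handed the job in at about 13.5 s, with the arm clear; no verdict is reported.

**What I did:** I pushed the die square onto the fence with both part-open fingers. It stopped at 11 N with the tool exactly where a flush die should put it. Then, with closed fingers on the blade's outer face, I slid the guide along the fence. It carried the die about 30 mm to the end stop, where motion halted at 9 N.

**Last checks:**
- **Die position:** its centre along the fence measured gauge y = -94.5 mm, against the -95 mm target. Its distance from the fence was within about 0.1 mm of the force-confirmed flush position, and it had turned by less than 0.2°. I did not press it against the fence again after the guide move.
- **Other things on the bench:** comparing scene images before and after showed no bystander moved.

**Disagreements:**
- The single-camera die fits differed by about 5 mm at the start, and the scene camera read gauge x about 6 mm too far towards the fence. For flushness I relied on the contact force and the change between scene readings.
- My first gauge angle from the top view was wrong because it picked up the dark front face, so I discarded it.

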